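Clear the new hob and set the pan's zone to simmer

TASK

The fitters left their blue plastic screw case on one of the new hob's two zones, and the saucepan stands on the other; both knobs are at stray settings. First take the screw case off the hob and lower it gently into the white open drawer box, flat on its floor, and let go. Then turn the knob in front of the zone that carries the saucepan until its white pointer is on the orange simmer mark; leave the other knob, the saucepan and everything else as they are.

Things in the scene. Friction and masses are not known exactly. Their poses are not given: they have to be found in the camera images.
- hob: two-zone hob, steel with a black glass top, 340 mm (its x) by 520 mm (its y), 52 mm high, fixed to the worktop, turned a little; origin at the centre of its underside, +x away from the robot, +y to the robot's left. Knobs on the strip nearest the robot, each straight in front of its zone (168 mm from the zone's centre)
- zone_left (a point): centre of the left (+y) cooking zone, a thin pale ring of 176 mm diameter printed on the glass, at the height of the glass
- zone_right (a point): centre of the right (-y) cooking zone, the same ring
- knob_left (a joint): angle of the left (+y) zone's knob: 0 when its white pointer points to the hob's front edge (-x of the hob), growing as it is turned clockwise seen from above, up to 4.71. The scale has a mark every 0.524 rad (30 degrees); the big orange simmer mark is at 1.571 (pointer towards +y of the hob, a quarter turn clockwise from 0). Turns with light friction (about 0.05 N m) and stays where it is left
- knob_right (a joint): angle of the right (-y) zone's knob: 0 when its white pointer points to the hob's front edge (-x of the hob), growing as it is turned clockwise seen from above, up to 4.71. The scale has a mark every 0.524 rad (30 degrees); the big orange simmer mark is at 1.571 (pointer towards +y of the hob, a quarter turn clockwise from 0). Turns with light friction (about 0.05 N m) and stays where it is left
- knob_left_grip (a point): grip point of the left knob: on its upright axis, 30 mm above the hob's top. The knob is black: a round skirt of 64 mm diameter and 14 mm height with an upright bar grip on it, 60 mm long, 15 mm wide, from 14 to 42 mm above the hob's top. The point's x axis lies along the bar; the white pointer line is on the bar's top at its -x end
- knob_right_grip (a point): the same point of the right knob
- knob_left_pointer (a point): tip of the left knob's white pointer, 30 mm from its axis, at the bar's top
- knob_right_pointer (a point): tip of the right knob's white pointer
- saucepan_center (a point): steel saucepan, 150 mm diameter, 70 mm high, on the left or the right zone; its black handle reaches 205 mm from the pan's axis along the point's +x (roughly away from the robot), up to 86 mm above the pan's base. The point is on its axis, 35 mm above its base
- case_center (a point): closed screw case, blue with a pale blue lid, 150 mm long (its x), 54 mm wide (its y), 60 mm high (its z), about 0.35 kg; the point is its centre, 30 mm above its underside. It lies on the zone that the saucepan does not use
- screw_case: the same screw case; origin at the centre of its underside
- drawer_box: white open drawer box with grey lining, 250 mm (its x) by 190 mm (its y), 45 mm high, walls 8 mm, floor 8 mm thick, fixed; origin at the centre of its underside. It stands to the left or to the right of the hob (a closed brown carton, 240 x 170 x 90 mm, stands on the other side)
- drawer_floor (a point): centre of the drawer box's inner floor, 8 mm above the worktop
- mug: blue mug, 90 mm high, between the robot and the hob, to the left; bystander
- tub: white paint tub with green label, 110 mm high, 100 mm diameter, standing to the robot's left; bystander
- screwdriver: screwdriver, 200 mm, lying far left; bystander
- tape: yellow tape measure, 75 x 35 x 70 mm, to the robot's right; bystander
- runner: steel drawer runner, 300 mm long, lying far right; bystander
- battery: black drill battery, 75 x 120 x 41 mm, between the robot and the hob, to the right; bystander
Things that resemble listed ones, but are neither listed nor needed, are in the scene too. What is shaped like the screw_case but red is not meant.

How it is judged:
By the outcome, as a careful person would: the job done as asked, in the order asked, and still so for the second after the job is handed in, with the robot touching nothing.
It also fails if it takes over 59 s, if anything falls off the work surface, if the arm or the gripper's body presses on something with over 40 N, if the wrist force passes 120 N, or if a joint passes its speed limit or range.

ROBOT

A 7-joint arm with a two-finger parallel gripper is mounted at the origin on the work surface. World frame = base frame: x ahead of the robot, y to its left, z up, the work surface at z = 0. Lengths are in m, angles in rad, forces in N, time in s.
With the tool pointing down it reaches from about 0.4 to 0.875 m from the base axis. Payload 19.3 kg.
Tool frame: the origin (TCP) lies midway between the tips of the shut fingers; the grasp point (between the pads) lies 19 mm behind it; z points along the fingers, y is the line along which they close (so a half turn about z gives the same grasp; the last joint's range is limited). The gripper opens to 85 mm and grips with 20 to 120 N. Pads are 22 mm wide; open, the fingers measure 114 mm over their backs; the gripper's body (76 mm by 85 mm) begins 54 mm behind the grasp point. The pads swing forward as they close: fully open they stand 13 mm farther back than shut.
Start: joints at [-1.265, 0.521, -0.036, 1.599, 0.021, 1.021, -0.113], TCP at [0.229, 0.581, 0.231] pointing down, gripper open.
Joint ranges: [-2.91, 2.91], [-0.3, 2.13], [-1.5, 1.42], [0.17, 2.43], [-1.26, 4.41], [0.16, 1.93], [-2.52, 2.52]. Speed limits (rad/s): [1.89, 1.89, 2.39, 2.39, 3.01, 3.01, 3.01].

INTERFACE

Orientations are given as [roll, pitch, yaw] about the fixed x, y, z axes, in that order (R = Rz(yaw) Ry(pitch) Rx(roll)).
In Python, from workcell import * gives the robot as it stands. The module is installed in compiled form; this text tells all that it offers.
- The arm moves only by the tool play_rows, never from a script. Its argument "deltas" is a list of rows, each a list of 7 numbers: the shift along the tool's x, y, z in units of 500 mm (1.0 is 500 mm), then the turn, a rotation vector about the tool's x, y, z in units of 120 degrees (1.0 is 120 degrees), then the closure, from 0 (fully open) to 1 (shut). A call has 1 to 10 rows; each row is the pose to reach, as a shift and turn from the pose commanded when the call began, along the tool's axes at that moment; what a row does not reach only later rows make up. A row lasts 1/10 s, in which the tool goes at most 50 mm and 8.59 degrees, less where a joint would pass 70% of its speed; a pose out of reach is approached as far as the arm can. A call with a number of a shift or a turn outside -1 to 1 is refused whole. A call with a gripper value outside its range is refused whole. The fingers move at their own pace and stop on an object; "newtons" is the grip in N (left out, the last holds). Time passes only in rows, so rows that repeat a pose let the fingers close. It gives the time, the measured TCP pose, the force, the opening and the grip force at its end, in the units of the state.
- observe(): the state, without advancing time (a new reading comes with each control period).
- grab_frame(name): name is "side" or "top"; returns the picture (420x560x3 uint8, red, green, blue); there is no depth.
- get_calibration(name): a dict with "fovy" (degrees; the focal length in pixels is half the picture's height over the tangent of half this angle, whatever the lens; pixels are square), "cx", "cy" (the principal point, pixels), "k1" (the pictures are not rectified: a ray, as slopes to the right and down, at radius r is drawn at 1 + k1 r^2 times it, then the intrinsics apply), "xyz" and "rotation" of the camera in the world. Camera axes: x right, y down, z forward; pixel columns grow to the right and rows downward; lengths in m; the calibration is good to about 2 mm. A picture is of the moment at which its call begins. get_calibration takes no time and is no camera call.
- job_done(): hands the job in; it is judged then, once.
The state is a dict: "clock": time; "qpos": joint angles; "qd": joint speeds; "joint_efforts": joint torques, N m; "position": TCP position; "tool_rot": TCP orientation; "force": force on the tool from outside, world axes, zero at the start; "moment": the same for the moment, N m; "grip_width": finger opening in m; "finger_force": force on a finger pad.
Only numpy, scipy, OpenCV 4.12 (cv2) and the standard library are available. Lean on these libraries where they do the work, as an engineer would, in place of code of your own. Each camera call takes 0.05 s, during which the arm holds its last target. There are 200 camera calls.

## Working session

There is one attempt and no reset: what is moved stays moved. The work goes in short steps, Python scripts to look and compute and a tool call to move; the robot and the scene stay as the last step left them, time stands still between calls to the robot, and variables do not carry over. Pictures are saved under pics/ and viewed, at most 10 in all, crops included, and the job is handed in when it is done.

Besides the shell and the picture viewer there is one more tool, called after ">>>" as name(argument=value, ...) on one line, values as JSON. play_rows: Moves the arm, as the interface text tells. Its arguments: {"type":"object","properties":{"deltas":{"type":"array"},"newtons":{"type":"number"}},"required":["deltas"]}

```bash
mkdir -p pics; cat > h.py <<'E'
from workcell import *
import numpy as np, cv2
from scipy.spatial.transform import Rotation as R
def cam(n):
    c=get_calibration(n); f=210/np.tan(np.radians(c["fovy"])/2)
    Rm=np.array(c["rotation"],float)
    if Rm.shape!=(3,3): Rm=R.from_euler("xyz",Rm).as_matrix()
    return c,f,Rm,np.array(c["xyz"])
def ray(n,u,v):
    c,f,Rm,o=cam(n); d=np.array([(u-c["cx"])/f,(v-c["cy"])/f]); s=d.copy()
    for _ in range(30): s=d/(1+c["k1"]*(s@s))
    return o,Rm@np.array([s[0],s[1],1])
def onplane(n,u,v,z):
    o,d=ray(n,u,v); return o+d*(z-o[2])/d[2]
def proj(n,p):
    c,f,Rm,o=cam(n); q=Rm.T@(np.array(p)-o); s=q[:2]/q[2]; s=s*(1+c["k1"]*(s@s)); return s*f+[c["cx"],c["cy"]]
def save(n,name):
    im=grab_frame(n); cv2.imwrite("pics/"+name,im[:,:,::-1]); return im
E
python3 - <<'E'
from h import *
for n in("top","side"):
    save(n,n+"1.png"); print(get_calibration(n))
print(observe())
E
```

```text
{'fovy': 42.46713844492282, 'cx': 284.9124206097441, 'cy': 201.4134003919458, 'k1': 0.0032237268011923136, 'xyz': array([ 0.40709897, -0.01065625,  1.69783297]), 'rotation': array([-3.06315701e+00, -2.76339560e-03, -1.59799649e+00])}
{'fovy': 52.60776431766089, 'cx': 277.18250499976904, 'cy': 210.82507546901292, 'k1': -0.12407007902802988, 'xyz': array([-0.21013109, -0.7435703 ,  1.18780254]), 'rotation': array([-2.38005704, -0.01354128, -0.76323083])}
{'clock': 0.1, 'qpos': array([-1.26520128,  0.52194932, -0.03632383,  1.59993314,  0.0212233 ,
        1.02110605, -0.11280605]), 'qd': array([-1.03857567e-03,  8.40452787e-05, -4.00597225e-04,  2.07303686e-04,
        1.35016731e-03,  1.56292936e-03, -2.05750391e-04]), 'joint_efforts': array([ 6.70744383e-03, -9.28486919e+01,  1.98550344e+00, -3.70540595e+01,
        1.82375038e-02,  5.31239304e-03, -1.40925684e-05]), 'position': array([0.22931338, 0.58109496, 0.2307929 ]), 'tool_rot': array([-3.14058658e+00,  9.20606242e-05,  2.76578937e+00]), 'force': array([0.09230456, 0.96341074, 0.50062904]), 'moment': array([-0.01580447, -0.00023817,  0.02204744]), 'finger_force': 0.0, 'grip_width': 0.08571748885740979}
```

View pics/top1.png

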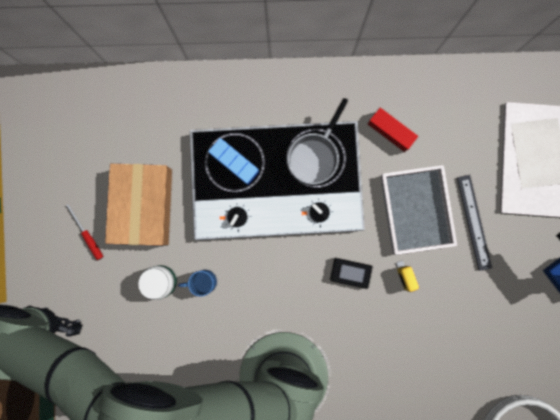

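View pics/side1.png

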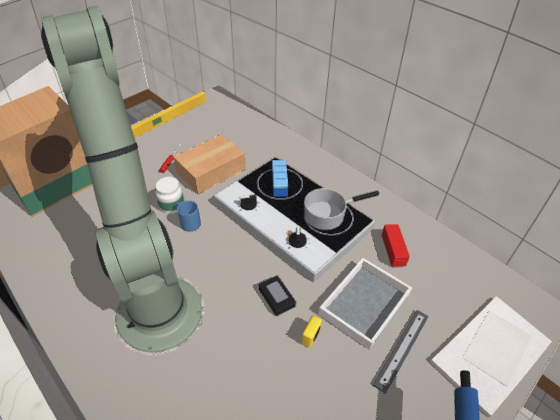

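The top view shows the case on the left zone (233,160), the pan on the right zone (315,158), the right knob at (318,212) and the drawer at (420,209). The side view agrees. Next I measure them.

```bash
cat > m.py <<'E'
from h import *
im=cv2.imread("pics/top1.png"); hsv=cv2.cvtColor(im,cv2.COLOR_BGR2HSV)
def big(mask,roi):
    m=np.zeros_like(mask); x0,y0,x1,y1=roi; m[y0:y1,x0:x1]=mask[y0:y1,x0:x1]
    return max(cv2.findContours(m,cv2.RETR_EXTERNAL,cv2.CHAIN_APPROX_NONE)[0],key=cv2.contourArea)
def rect(c,z,name):
    P=np.array([onplane("top",*p[0],z)[:2] for p in c],np.float32)
    r=cv2.minAreaRect(P); b=cv2.boxPoints(r); e=b[1]-b[0],b[2]-b[1]
    for v in e: print(name,"side",np.linalg.norm(v).round(4),"dir deg",np.degrees(np.arctan2(v[1],v[0])).round(1))
    print(name,"centre",np.round(r[0],4))
lid=cv2.inRange(hsv,(95,60,190),(125,255,255)); c=big(lid,(195,130,270,195)); rect(c,.112,"case"); 
c=big(cv2.inRange(hsv,(0,0,175),(180,60,255)),(375,155,460,260)); rect(c,.045,"drawer")
c=big(cv2.inRange(im,(0,0,0),(40,40,40)),(185,115,365,205)); rect(c,.052,"glass")
c=big(cv2.inRange(hsv,(0,0,0),(180,255,70)),(300,196,335,228)); rect(c,.066,"knobR")
c=big(cv2.inRange(hsv,(0,0,0),(180,255,70)),(222,200,252,232)); rect(c,.066,"knobL")
om=cv2.inRange(hsv,(5,120,150),(20,255,255)); 
for roi in((295,200,312,224),(212,204,230,228)):
    mm=cv2.moments(big(om,roi)); print("orange",onplane("top",mm["m10"]/mm["m00"],mm["m01"]/mm["m00"],.052).round(4))
a=cv2.resize(im[195:235,295:345],None,fx=8,fy=8,interpolation=cv2.INTER_CUBIC)
b=cv2.resize(cv2.imread("pics/side1.png")[220:260,272:322],None,fx=8,fy=8,interpolation=cv2.INTER_CUBIC)
cv2.imwrite("pics/k1.png",np.hstack([a,b]))
E
python3 m.py
```

```text
case side 0.0513 dir deg -41.2
case side 0.1486 dir deg 48.8
case centre [0.6583 0.1316]
drawer side 0.3231 dir deg -2.3
drawer side 0.2596 dir deg 87.7
drawer centre [ 0.5099 -0.4242]
glass side 0.4965 dir deg -88.4
glass side 0.2369 dir deg 1.6
glass centre [0.6762 0.0092]
knobR side 0.0555 dir deg -58.0
knobR side 0.0528 dir deg 32.0
knobR centre [ 0.4995 -0.1204]
knobL side 0.0514 dir deg -1.5
knobL side 0.0574 dir deg 88.5
knobL centre [0.4935 0.1288]
orange [ 0.4998 -0.0749  0.052 ]
orange [0.4923 0.1742 0.052 ]
```

View pics/k1.png

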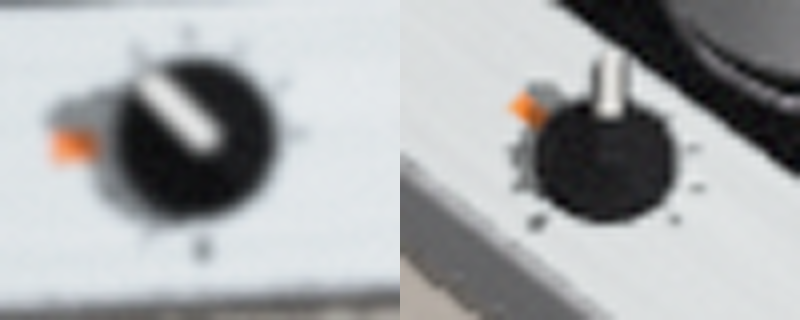

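The pointer of the right knob points up-left in the top crop, well past the orange mark, so it has to turn back. I refine the drawer, pointer and axis measurements.

```bash
cat > m2.py <<'E'
import sys; sys.argv=['x']
exec(open('m.py').read().split("lid=")[0])
lin=cv2.inRange(hsv,(0,0,60),(180,80,165)); c=big(lin,(390,172,447,245)); rect(c,.008,"lining~")
c=big(cv2.inRange(hsv,(0,0,185),(180,40,255)),(378,160,458,256)); rect(c,.045,"drawer")
hob=cv2.inRange(hsv,(80,0,170),(130,60,255))|cv2.inRange(im,(0,0,0),(40,40,40)); hob=cv2.morphologyEx(hob,cv2.MORPH_CLOSE,np.ones((5,5)))
c=big(hob,(188,120,366,245)); rect(c,.052,"strip/hob")
# knob right pointer in both views
for n,roi,f in(("top",(305,198,332,224),"pics/top1.png"),("side",(286,222,312,252),"pics/side1.png")):
    g=cv2.cvtColor(cv2.imread(f),cv2.COLOR_BGR2GRAY); x0,y0,x1,y1=roi
    dark=(g[y0:y1,x0:x1]<90).astype(np.uint8)
    cn=max(cv2.findContours(dark,cv2.RETR_EXTERNAL,cv2.CHAIN_APPROX_NONE)[0],key=cv2.contourArea)
    (u,v),r=cv2.minEnclosingCircle(cn); print(n,"dark circ",u+x0,v+y0,r)
    hull=cv2.convexHull(cn); h=np.zeros_like(dark); cv2.fillPoly(h,[hull],1)
    w=(g[y0:y1,x0:x1]>150)&(h>0); l,lab,st,ce=cv2.connectedComponentsWithStats(w.astype(np.uint8))
    k=1+np.argmax(st[1:,4]); vs,us=np.where(lab==k); p=np.c_[us+x0,vs+y0].astype(float)
    W=np.array([onplane(n,*q,.094)[:2] for q in p]); m=W.mean(0); s=np.linalg.svd(W-m)[2][0]; t=(W-m)@s
    print(n,len(p),"white mean",m.round(4),"dir",np.degrees(np.arctan2(s[1],s[0])).round(1),"ends",(m+s*t.min()).round(4),(m+s*t.max()).round(4))
    if n=="top": 
        for z in(.06,.066): print("axis",onplane(n,u+x0,v+y0,z).round(4))
# left ring
g=cv2.cvtColor(im,cv2.COLOR_BGR2GRAY)[128:197,198:272]
vs,us=np.where(g>70); P=np.array([onplane("top",u+198,v+128,.052)[:2] for u,v in zip(us,vs)])
c0=np.array([.66,.13])
for _ in range(40):
    r=np.linalg.norm(P-c0,axis=1); Q=P[abs(r-.088)<(.012)]
    A=np.c_[2*Q,np.ones(len(Q))]; s=np.linalg.lstsq(A,(Q**2).sum(1),rcond=None)[0]; c0=s[:2]
print("zoneL",c0,"rad",np.sqrt(s[2]+c0@c0),len(Q))
E
python3 m2.py
```

```text
lining~ side 0.2262 dir deg -1.5
lining~ side 0.1758 dir deg 88.5
lining~ centre [ 0.5084 -0.436 ]
drawer side 0.1953 dir deg -83.5
drawer side 0.2651 dir deg 6.5
drawer centre [ 0.5057 -0.4317]
strip/hob side 0.515 dir deg -88.4
strip/hob side 0.3418 dir deg 1.6
strip/hob centre [0.6088 0.0045]
top dark circ 318.5 212.0833330154419 9.987939834594727
top 31 white mean [ 0.5097 -0.1131] dir -136.4 ends [ 0.5208 -0.1025] [ 0.498  -0.1243]
axis [ 0.5004 -0.1197  0.06  ]
axis [ 0.5001 -0.1193  0.066 ]
side dark circ 297.0 239.0 8.944372177124023
side 3 white mean [ 0.5013 -0.1235] dir -43.1 ends [ 0.4988 -0.1212] [ 0.5038 -0.1258]Traceback (most recent call last):
  File "m2.py", line 22, in <module>
    vs,us=np.where(g>70); P=np.array([onplane("top",u+198,v+128,.052)[:2] for u,v in zip(us,vs)])
                                      ~~~~~~~^^^^^^^^^^^^^^^^^^^^^^^^
  File "h.py", line 14, in onplane
    o,d=ray(n,u,v); return o+d*(z-o[2])/d[2]
        ~~~^^^^^^^
  File "h.py", line 10, in ray
    c,f,Rm,o=cam(n); d=np.array([(u-c["cx"])/f,(v-c["cy"])/f]); s=d.copy()
             ~~~^^^
  File "h.py", line 5, in cam
    c=get_calibration(n); f=210/np.tan(np.radians(c["fovy"])/2)
ValueError: time passes only in moves, steps and waits
```

```bash
cat > to.py <<'E'
import sys
from h import *
# x y z yaw_deg -> delta row
s=observe(); x,y,z,w=map(float,sys.argv[1:5])
R0=R.from_euler("xyz",s["tool_rot"]); Rt=R.from_euler("xyz",[np.pi,0,np.radians(w)])
d=R0.inv().apply(np.array([x,y,z])-s["position"]); t=(R0.inv()*Rt).as_rotvec(degrees=True)
print(s["clock"].__round__(2),s["position"].round(4),np.degrees(s["tool_rot"]).round(2),"w",round(s["grip_width"],4),"F",s["force"].round(1),"dist",np.linalg.norm(d).round(3))
print("row",(d/.5).round(4),(t/120).round(4))
E
python3 to.py 0.658 0.1316 0.24 48.8
```

```text
0.1 [0.2293 0.5811 0.2308] [-1.7994e+02  1.0000e-02  1.5847e+02] w 0.0857 F [0.1 1.  0.5] dist 0.621
row [-1.1275 -0.5216 -0.0178] [-3.000e-04  5.000e-04  9.139e-01]
```

>>> play_rows(deltas=[[-0.06,-0.028,-0.018,0,0,0.04,0],[-0.15,-0.07,-0.018,0,0,0.1,0],[-0.24,-0.11,-0.018,0,0,0.17,0],[-0.33,-0.15,-0.018,0,0,0.24,0],[-0.42,-0.19,-0.018,0,0,0.31,0],[-0.51,-0.23,-0.018,0,0,0.38,0],[-0.6,-0.27,-0.018,0,0,0.45,0],[-0.68,-0.31,-0.018,0,0,0.52,0],[-0.75,-0.35,-0.018,0,0,0.59,0],[-0.8,-0.38,-0.018,0,0,0.65,0]])

```text
clock: 1.1
position: [0.5332, 0.2551, 0.2402]
tool_rot: [3.141, 0.001, 1.396]
force: [0.8, 0.6, 0.8]
grip_width: 0.0854
finger_force: 0.0
```

```bash
python3 to.py 0.658 0.1316 0.2 48.8
```

```text
1.1 [0.5332 0.2551 0.2402] [1.7998e+02 4.0000e-02 8.0010e+01] w 0.0854 F [0.8 0.6 0.8] dist 0.18
row [-0.1999  0.2887  0.0806] [2.000e-04 3.000e-04 2.601e-01]
```

>>> play_rows(deltas=[[-0.03,0.05,0,0,0,0.05,0],[-0.08,0.12,0.01,0,0,0.11,0],[-0.13,0.19,0.03,0,0,0.17,0],[-0.17,0.25,0.05,0,0,0.23,0],[-0.2,0.289,0.08,0,0,0.26,0],[-0.2,0.289,0.08,0,0,0.26,0],[-0.2,0.289,0.08,0,0,0.26,0]])

```text
clock: 1.8
position: [0.6574, 0.135, 0.1996]
tool_rot: [-3.141, 0.001, 0.86]
force: [-0.1, 0.1, -0.2]
grip_width: 0.0853
finger_force: 0.0
```

```bash
python3 to.py 0.658 0.1316 0.07 48.8; python3 -c "
from h import *
im=save('top','t2.png'); im2=save('side','s2.png')
print(proj('top',[.658,.1316,.112]),proj('side',[.658,.1316,.112]))
a=cv2.resize(im[115:205,180:280],None,fx=4,fy=4);b=cv2.resize(im2[130:220,230:330],None,fx=4,fy=4)
cv2.imwrite('pics/c2.png',np.hstack([a,b])[:,:,::-1])"
```

```text
1.8 [0.6574 0.135  0.1996] [-1.7996e+02  7.0000e-02  4.9270e+01] w 0.0853 F [-0.1  0.1 -0.2] dist 0.13
row [-0.0041  0.0055  0.2592] [-0.0003  0.0006  0.0039]
[233.08544852 160.21287892] [279.20845499 171.86287525]
```

View pics/c2.png

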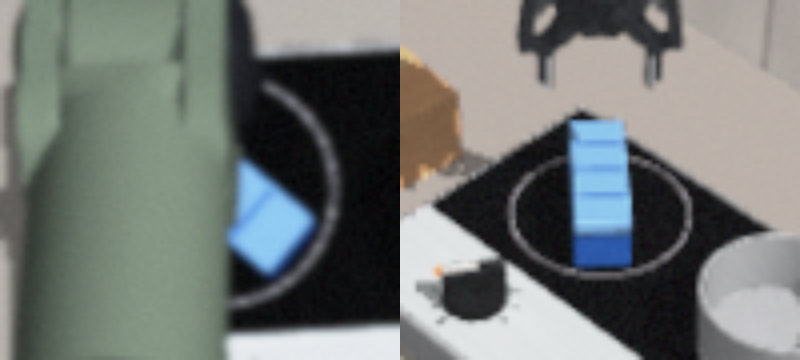

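The crop shows the open fingers squarely straddling the case, with the pads at about (545,65) and (655,65). I descend and grip.

>>> play_rows(deltas=[[-0.004,0.0055,0.04,0,0,0.004,0],[-0.004,0.0055,0.09,0,0,0.004,0],[-0.004,0.0055,0.14,0,0,0.004,0],[-0.004,0.0055,0.19,0,0,0.004,0],[-0.004,0.0055,0.23,0,0,0.004,0],[-0.004,0.0055,0.255,0,0,0.004,0],[-0.004,0.0055,0.267,0,0,0.004,0],[-0.004,0.0055,0.267,0,0,0.004,0],[-0.004,0.0055,0.267,0,0,0.004,0]], newtons=40)

```text
clock: 2.8
position: [0.6589, 0.1322, 0.0678]
tool_rot: [3.141, -0.001, 0.852]
force: [-0.1, 0.1, 0.5]
grip_width: 0.0855
finger_force: 0.0
```

>>> play_rows(deltas=[[0,0,0,0,0,0,0.2],[0,0,0,0,0,0,0.3],[0,0,0,0,0,0,0.4],[0,0,0,0,0,0,0.5],[0,0,0,0,0,0,0.6],[0,0,0,0,0,0,0.7],[0,0,0,0,0,0,0.7],[0,0,0,0,0,0,0.7]])

```text
clock: 3.6
position: [0.6587, 0.1321, 0.0675]
tool_rot: [3.141, -0.001, 0.852]
force: [-1.5, 0.3, 6.8]
grip_width: 0.0535
finger_force: 43.0
```

```bash
python3 to.py 0.506 -0.432 0.22 6.5
```

```text
3.6 [0.6587 0.1321 0.0675] [ 1.7999e+02 -4.0000e-02  4.8790e+01] w 0.0535 F [-1.5  0.3  6.8] dist 0.604
row [-1.0497  0.5136 -0.3057] [-0.     -0.0004  0.3524]
```

>>> play_rows(deltas=[[0,0,-0.02,0,0,0,0.7],[0,0,-0.06,0,0,0,0.7],[0,0,-0.11,0,0,0,0.7],[0,0,-0.17,0,0,0,0.7],[0,0,-0.23,0,0,0,0.7],[0,0,-0.27,0,0,0,0.7],[0,0,-0.3,0,0,0,0.7],[0,0,-0.306,0,0,0,0.7],[0,0,-0.306,0,0,0,0.7]])

```text
clock: 4.5
position: [0.6583, 0.132, 0.2196]
tool_rot: [-3.141, 0.0, 0.852]
force: [0.4, 0.5, -3.2]
grip_width: 0.0538
finger_force: 42.9
```

```bash
python3 to.py 0.506 -0.432 0.22 6.5
```

```text
4.5 [0.6583 0.132  0.2196] [-179.99    0.     48.79] w 0.0538 F [ 0.4  0.5 -3.2] dist 0.584
row [-1.0493e+00  5.1400e-01 -8.0000e-04] [-1.000e-04  1.000e-04  3.524e-01]
```

>>> play_rows(deltas=[[-0.02,0.01,0,0,0,0.005,0.7],[-0.06,0.03,0,0,0,0.02,0.7],[-0.12,0.06,0,0,0,0.04,0.7],[-0.18,0.09,0,0,0,0.06,0.7],[-0.25,0.12,0,0,0,0.08,0.7],[-0.32,0.155,0,0,0,0.105,0.7],[-0.39,0.19,0,0,0,0.13,0.7],[-0.46,0.225,0,0,0,0.155,0.7],[-0.53,0.26,0,0,0,0.18,0.7],[-0.6,0.295,0,0,0,0.2,0.7]])

```text
clock: 5.5
position: [0.5696, -0.1939, 0.2194]
tool_rot: [-3.141, 0.001, 0.427]
force: [1.5, -0.3, -3.3]
grip_width: 0.0537
finger_force: 42.9
```

```bash
python3 to.py 0.506 -0.432 0.18 6.5
```

```text
5.5 [ 0.5696 -0.1939  0.2194] [-1.7999e+02  6.0000e-02  2.4490e+01] w 0.0537 F [ 1.5 -0.3 -3.3] dist 0.25
row [-0.313   0.3806  0.079 ] [-0.      0.0005  0.1499]
```

>>> play_rows(deltas=[[-0.04,0.05,0,0,0,0.02,0.7],[-0.08,0.1,0,0,0,0.04,0.7],[-0.12,0.15,0,0,0,0.06,0.7],[-0.16,0.2,0,0,0,0.08,0.7],[-0.2,0.25,0.01,0,0,0.1,0.7],[-0.235,0.29,0.02,0,0,0.12,0.7],[-0.26,0.32,0.04,0,0,0.13,0.7],[-0.28,0.34,0.06,0,0,0.14,0.7],[-0.285,0.345,0.08,0,0,0.145,0.7],[-0.285,0.345,0.08,0,0,0.145,0.7]])

```text
clock: 6.5
position: [0.5136, -0.4069, 0.1781]
tool_rot: [-3.14, 0.002, 0.127]
force: [-1.0, 0.7, -3.1]
grip_width: 0.0541
finger_force: 42.8
```

>>> play_rows(deltas=[[0,0,0,0,0,0,0.7],[0,0,0,0,0,0,0.7]])

```text
clock: 6.7
position: [0.5154, -0.4064, 0.1802]
tool_rot: [3.142, -0.001, 0.13]
force: [-0.7, -0.5, -2.7]
grip_width: 0.0533
finger_force: 42.8
```

```bash
python3 to.py 0.506 -0.432 0.06 6.5;  python3 -c "
from h import *
im=save('top','t3.png'); im2=save('side','s3.png')
cv2.imwrite('pics/c3.png',np.hstack([cv2.resize(im[130:270,340:480],(400,400)),cv2.resize(im2[180:380,290:490],(400,400))])[:,:,::-1])
for n in('top','side'): print(proj(n,[.506,-.432,.008]))"
```

```text
6.7 [ 0.5154 -0.4064  0.1802] [ 1.80e+02 -3.00e-02  7.47e+00] w 0.0533 F [-0.7 -0.5 -2.7] dist 0.123
row [-0.0254  0.0482  0.2404] [ 0.     -0.0003  0.0081]
[416.93647382 208.59574583]
[365.93802177 302.52879314]
```

View pics/c3.png

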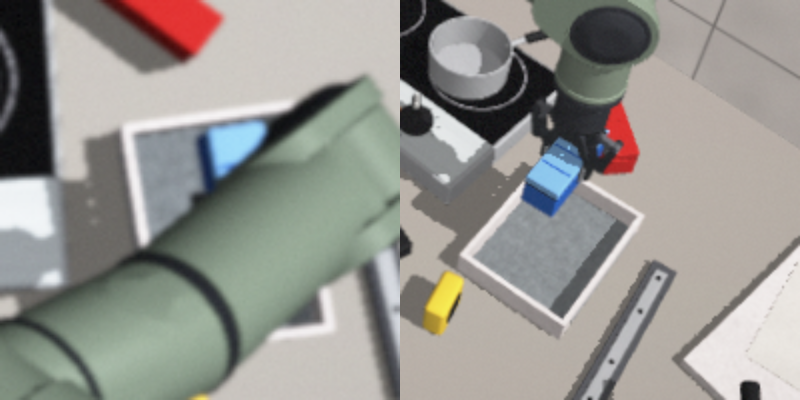

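The crop shows the case held level above the drawer. The drawer's floor centre is at about (550,248), where the measurement puts it. I shift and lower.

>>> play_rows(deltas=[[-0.006,0.012,0,0,0,0.008,0.7],[-0.015,0.03,0.02,0,0,0.008,0.7],[-0.022,0.042,0.05,0,0,0.008,0.7],[-0.025,0.048,0.09,0,0,0.008,0.7],[-0.025,0.048,0.13,0,0,0.008,0.7],[-0.025,0.048,0.17,0,0,0.008,0.7],[-0.025,0.048,0.21,0,0,0.008,0.7],[-0.025,0.048,0.235,0,0,0.008,0.7],[-0.025,0.048,0.24,0,0,0.008,0.7],[-0.025,0.048,0.24,0,0,0.008,0.7]])

```text
clock: 7.8
position: [0.505, -0.433, 0.0595]
tool_rot: [-3.142, 0.001, 0.112]
force: [-0.9, 0.3, -2.4]
grip_width: 0.0535
finger_force: 42.9
```

```bash
python3 to.py 0.506 -0.432 0.0245 6.5
```

```text
7.8 [ 0.505  -0.433   0.0595] [-1.8e+02  3.0e-02  6.4e+00] w 0.0535 F [-0.9  0.3 -2.4] dist 0.035
row [ 0.0022 -0.0018  0.0701] [-0.      0.0003 -0.0008]
```

>>> play_rows(deltas=[[0,0,0.015,0,0,0,0.7],[0,0,0.03,0,0,0,0.7],[0,0,0.043,0,0,0,0.7],[0,0,0.054,0,0,0,0.7],[0,0,0.061,0,0,0,0.7],[0,0,0.066,0,0,0,0.7],[0,0,0.069,0,0,0,0.7],[0,0,0.07,0,0,0,0.7],[0,0,0.07,0,0,0,0.7],[0,0,0.07,0,0,0,0.7]])

```text
clock: 8.8
position: [0.5055, -0.4327, 0.025]
tool_rot: [3.141, -0.0, 0.112]
force: [0.5, 0.2, -2.7]
grip_width: 0.0537
finger_force: 42.9
```

>>> play_rows(deltas=[[0,0,0.001,0,0,0,0.7],[0,0,0.002,0,0,0,0.7],[0,0,0.003,0,0,0,0.7],[0,0,0.003,0,0,0,0.7]])

```text
clock: 9.2
position: [0.5054, -0.4327, 0.0235]
tool_rot: [-3.142, -0.0, 0.112]
force: [-0.9, 1.6, 1.9]
grip_width: 0.0533
finger_force: 43.3
```

The force went from -2.7 to +1.9 N, so the case is on the floor. I release and rise.

>>> play_rows(deltas=[[0,0,0,0,0,0,0.3],[0,0,0,0,0,0,0.2],[0,0,0,0,0,0,0.1],[0,0,0,0,0,0,0],[0,0,0,0,0,0,0],[0,0,-0.01,0,0,0,0],[0,0,-0.04,0,0,0,0],[0,0,-0.09,0,0,0,0],[0,0,-0.15,0,0,0,0],[0,0,-0.2,0,0,0,0]])

```text
clock: 10.2
position: [0.5055, -0.433, 0.1261]
tool_rot: [3.141, -0.001, 0.112]
force: [-0.2, -0.5, -0.3]
grip_width: 0.0856
finger_force: 0.0
```

>>> play_rows(deltas=[[0,0,-0.06,0,0,0,0],[0,0,-0.12,0,0,0,0],[0,0,-0.18,0,0,0,0],[0,0,-0.2,0,0,0,0],[0,0,-0.2,0,0,0,0]])

```text
clock: 10.7
position: [0.5057, -0.4332, 0.2256]
tool_rot: [3.14, -0.002, 0.112]
force: [-0.6, -0.7, -0.2]
grip_width: 0.0854
finger_force: 0.0
```

```bash
python3 to.py 0.4995 -0.1212 0.2 43.6
```

```text
10.7 [ 0.5057 -0.4332  0.2256] [ 1.7989e+02 -1.4000e-01  6.4200e+00] w 0.0854 F [-0.6 -0.7 -0.2] dist 0.313
row [ 0.0572 -0.6215  0.0502] [ 0.0013 -0.0008 -0.3098]
```

>>> play_rows(deltas=[[0.003,-0.03,0,0,0,-0.03,0],[0.01,-0.1,0,0,0,-0.07,0],[0.017,-0.18,0.01,0,0,-0.12,0],[0.025,-0.27,0.02,0,0,-0.16,0],[0.034,-0.36,0.03,0,0,-0.2,0],[0.042,-0.45,0.04,0,0,-0.24,0],[0.05,-0.53,0.05,0,0,-0.28,0],[0.055,-0.59,0.05,0,0,-0.305,0],[0.057,-0.6215,0.05,0.001,0,-0.31,0],[0.057,-0.6215,0.05,0.001,0,-0.31,0]])

```text
clock: 11.7
position: [0.4987, -0.1189, 0.1979]
tool_rot: [-3.138, -0.0, 0.763]
force: [0.1, -1.3, 0.4]
grip_width: 0.0856
finger_force: 0.0
```

>>> play_rows(deltas=[[0,0,0,0,0,0,0],[0,0,0,0,0,0,0]])

```text
clock: 11.9
position: [0.4988, -0.1221, 0.1982]
tool_rot: [-3.14, -0.0, 0.759]
force: [0.7, 0.2, -0.5]
grip_width: 0.085
finger_force: 0.0
```

```bash
python3 to.py 0.4995 -0.1212 0.072 43.6;  python3 -c "
from h import *
im2=save('side','s4.png');im=save('top','t4.png')
cv2.imwrite('pics/c4.png',np.hstack([cv2.resize(im[160:270,360:470],(400,400)),cv2.resize(im2[170:350,250:430],(400,400))])[:,:,::-1])"
```

```text
11.9 [ 0.4988 -0.1221  0.1982] [-1.7991e+02 -1.0000e-02  4.3490e+01] w 0.085 F [ 0.7  0.2 -0.5] dist 0.126
row [2.200e-03 1.000e-04 2.525e-01] [-0.0008 -0.0001 -0.0009]
```

View pics/c4.png

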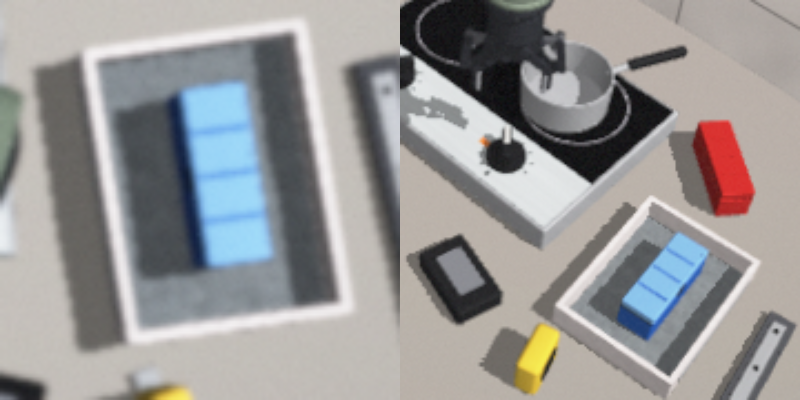

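The case lies flat inside the drawer, centred at about (222,175) in the top crop, and the gripper hangs above the right knob. I descend and close on the bar.

>>> play_rows(deltas=[[0.001,0,0.03,0,0,0,0],[0.002,0,0.08,0,0,0,0],[0.002,0,0.13,0,0,0,0],[0.002,0,0.18,0,0,0,0],[0.002,0,0.22,0,0,0,0],[0.002,0,0.242,0,0,0,0],[0.002,0,0.2525,0,0,0,0],[0.002,0,0.2525,0,0,0,0],[0.002,0,0.2525,0,0,0,0.2]], newtons=20)

```text
clock: 12.9
position: [0.4999, -0.12, 0.0727]
tool_rot: [-3.14, -0.001, 0.761]
force: [0.1, 1.0, -0.6]
grip_width: 0.073
finger_force: 0.0
```

>>> play_rows(deltas=[[0,0,0,0,0,0,0.4],[0,0,0,0,0,0,0.5],[0,0,0,0,0,0,0.6],[0,0,0,0,0,0,0.7],[0,0,0,0,0,0,0.8],[0,0,0,0,0,0,0.9],[0,0,0,0,0,0,1],[0,0,0,0,0,0,1]])

```text
clock: 13.7
position: [0.5005, -0.1206, 0.0724]
tool_rot: [3.141, -0.001, 0.761]
force: [3.7, -5.8, -0.2]
grip_width: 0.0142
finger_force: 25.6
```

```bash
python3 to.py 0.4995 -0.1212 0.072 91.6; python3 -c "
from h import *
print(observe()['moment'].round(3))"
```

```text
13.7 [ 0.5005 -0.1206  0.0724] [ 1.7997e+02 -7.0000e-02  4.3600e+01] w 0.0142 F [ 3.7 -5.8 -0.2] dist 0.001
row [-0.0022 -0.0006  0.0008] [ 0.0005 -0.0005 -0.4   ]
[-1.045 -0.843  0.002]
```

>>> play_rows(deltas=[[0,0.001,0,0,0,-0.01,1],[0,0.002,0,0,0,-0.03,1],[0,0.002,0,0,0,-0.06,1],[0,0.002,0,0,0,-0.09,1],[0,0.002,0,0,0,-0.12,1],[0,0.002,0,0,0,-0.15,1],[0,0.002,0,0,0,-0.18,1],[0,0.002,0,0,0,-0.21,1],[0,0.002,0,0,0,-0.24,1],[0,0.002,0,0,0,-0.27,1]])

```text
clock: 14.7
position: [0.5, -0.1204, 0.0723]
tool_rot: [-3.14, -0.002, 1.33]
force: [-3.8, 0.7, 10.3]
grip_width: 0.0147
finger_force: 27.0
```

```bash
python3 to.py 0.501 -0.1215 0.072 91.6; python3 -c "
from h import *
print(observe()['moment'].round(3))"
```

```text
14.7 [ 0.5    -0.1204  0.0723] [-1.799e+02 -1.000e-01  7.620e+01] w 0.0147 F [-3.8  0.7 10.3] dist 0.002
row [-0.0016  0.0025  0.0007] [-0.0007 -0.001  -0.1284]
[ 0.147  0.882 -0.056]
```

>>> play_rows(deltas=[[0,0,0,0,0,-0.025,1],[0,0,0,0,0,-0.05,1],[0,0,0,0,0,-0.075,1],[0,0,0,0,0,-0.1,1],[0,0,0,0,0,-0.12,1],[0,0,0,0,0,-0.129,1],[0,0,0,0,0,-0.129,1],[0,0,0,0,0,-0.129,1],[0,0,0,0,0,-0.129,1]])

```text
clock: 15.6
position: [0.4996, -0.1204, 0.0723]
tool_rot: [-3.14, -0.002, 1.598]
force: [-6.1, 1.3, 13.7]
grip_width: 0.0143
finger_force: 27.3
```

>>> play_rows(deltas=[[0,0,0,0,0,0,0.9],[0,0,0,0,0,0,0.7],[0,0,0,0,0,0,0.5],[0,0,0,0,0,0,0.2],[0,0,0,0,0,0,0],[0,0,0,0,0,0,0],[0,0,-0.03,0,0,0,0],[0,0,-0.1,0,0,0,0],[0,0,-0.2,0,0,0,0],[0,0,-0.3,0,0,0,0]])

```text
clock: 16.6
position: [0.4997, -0.1208, 0.2236]
tool_rot: [-3.14, -0.002, 1.597]
force: [0.5, 0.3, 0.4]
grip_width: 0.0854
finger_force: 0.0
```

```bash
python3 to.py 0.40 0.15 0.3 91.6
```

```text
16.6 [ 0.4997 -0.1208  0.2236] [-1.7988e+02 -1.0000e-01  9.1490e+01] w 0.0854 F [0.5 0.3 0.4] dist 0.299
row [ 0.5469 -0.1856 -0.1515] [-0.001  -0.0009 -0.0009]
```

>>> play_rows(deltas=[[0.03,-0.01,-0.03,0,0,0,0],[0.1,-0.03,-0.06,0,0,0,0],[0.18,-0.05,-0.09,0,0,0,0],[0.27,-0.07,-0.12,0,0,0,0],[0.36,-0.09,-0.13,0,0,0,0],[0.45,-0.1,-0.13,0,0,0,0],[0.54,-0.1,-0.13,0,0,0,0],[0.62,-0.1,-0.13,0,0,0,0],[0.68,-0.1,-0.13,0,0,0,0],[0.68,-0.1,-0.13,0,0,0,0]])

```text
clock: 17.6
position: [0.4407, 0.2216, 0.2874]
tool_rot: [-3.14, -0.003, 1.602]
force: [0.8, -0.4, -0.1]
grip_width: 0.0852
finger_force: 0.0
```

```bash
sed -i '/^# left ring/,$d' m2.py; python3 -c "
from h import *
im=save('top','t5.png');im2=save('side','s5.png')
a=cv2.resize(im[195:235,295:345],None,fx=8,fy=8,interpolation=cv2.INTER_CUBIC)
b=cv2.resize(im2[220:260,272:322],None,fx=8,fy=8,interpolation=cv2.INTER_CUBIC)
cv2.imwrite('pics/k5.png',np.hstack([a,b])[:,:,::-1])"; sed -e 's/top1/t5/;s/side1/s5/' m.py > mm.py; sed -e 's/m\.py/mm.py/;s/top1/t5/;s/side1/s5/;s/(305,198,332,224)/(300,198,332,224)/' m2.py >m3.py; python3 m3.py | grep -E "top|hob|drawer"
```

```text
drawer side 0.292 dir deg -1.6
drawer side 0.2446 dir deg 88.4
drawer centre [ 0.5081 -0.4272]
strip/hob side 0.5328 dir deg -88.5
strip/hob side 0.3439 dir deg 1.5
strip/hob centre [0.608  0.0132]
top dark circ 318.6982765197754 212.0431032180786 9.786954879760742
top 41 white mean [ 0.5006 -0.1083] dir -88.5 ends [ 0.5002 -0.0922] [ 0.501 -0.125]
```

View pics/k5.png

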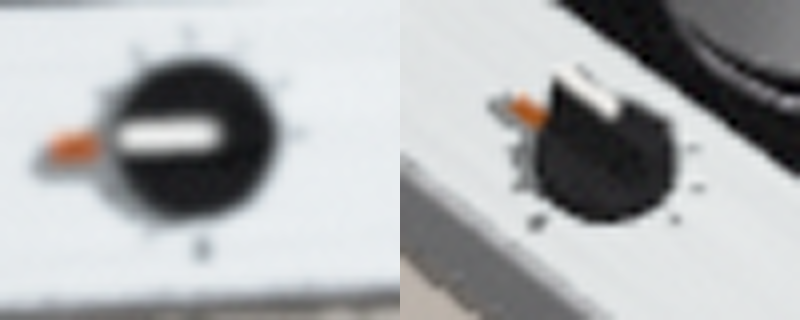

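View pics/t5.png

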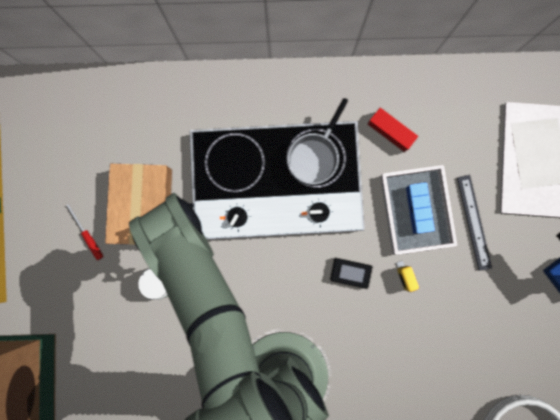

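The pointer now lies at 91.5° in the world. The hob's +y is at about 91.6°, so it is on the simmer mark. The case is in the drawer at (420,208), and the left knob and the pan are unmoved. I hand it in.

```bash
python3 -c "
from h import *
print(job_done())"
```

```text
the job is handed in; nothing more can be done
None
```

The blue screw case lies flat in the white drawer box, the right knob (the saucepan's) measures within about 0.1° of the orange simmer mark, and the job was handed in at about 18 s.

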